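Push the sheet blank out over the end of the ledge

TASK

The aluminium blank lying on the blue ledge must stick out past the end nearer the green tray, so that the next person can take it by its edge. With the fingertips, push it along the ledge until the leading red line drawn across it is level with that end of the ledge, and leave it lying flat and straight along the ledge. Do not pick it up, and leave everything else where it is.

Things in the scene. Friction and masses are not known exactly. Their poses are not given: they have to be found in the camera images.
- ledge: Fixed blue raised ledge, a straight run 320 mm long (its y axis) and 140 mm deep (its x axis, pointing away from the robot), its flat top 50 mm above the bench; both ends (y = +160 mm and y = -160 mm) are open. A low steel rail 12 mm deep, rising 12 mm above the top, runs along its far long edge (x = 58 to 70 mm). Origin at the centre of its foot, on the bench; z up. It may stand a little turned on the bench.
- plate: Loose flat aluminium sheet blank, 90 mm (its x axis) by 140 mm (its y axis) and 6 mm thick, 140 to 280 g, lying flat on the ledge, roughly lengthwise along it (it may lie up to 6 degrees askew). It slides freely enough to be pushed with a few newtons on its edge. Origin at the centre of its underside; z up. Two red lines, 5 mm wide, are drawn across its top, centred at y = +30 mm and y = -30 mm, each thus 40 mm from the nearer short end.
- tray: Fixed green open tray with finished blanks in it, 240 mm by 140 mm, 45 mm high, standing on the bench off one end of the ledge (left or right). Origin at the centre of its foot.
- vise: Fixed grey machine vise, about 235 mm by 90 mm, 75 mm high, standing on the bench off the other end of the ledge. Origin at the centre of its base. Not used.
- bar: Bystander: upright brass round bar, 25 mm diameter, 60 mm tall; origin at the centre of its foot. Not used.
- cup: Bystander: white plastic cup, 72 mm across the rim, 70 mm tall; origin at the centre of its foot. Not used.
- screwdriver: Bystander: yellow-handled screwdriver lying on the bench, 180 mm long; origin at the underside of its middle. Not used.
- glue: Bystander: white glue bottle with a red cap, 52 mm diameter, 140 mm tall; origin at the centre of its foot. Not used.
- tape: Bystander: orange roll of tape lying flat, 90 mm outside diameter, 24 mm high; origin at the centre of its underside. Not used.
There are look-alikes about, which are no part of the job. What is meant by the plate is not black, purple or yellow, and is the larger of those in its own colour.

How it is judged:
At the end, for the whole second after the job is handed in: The blank lies at rest and flat on the ledge, within 10 degrees of straight along it, sticking out past the end nearer the green tray with its leading red line level with that end to within 10 mm (30 to 50 mm of overhang) (((y of tray in the frame of ledge above 0 m and y of plate in the frame of ledge between 0.12 and 0.14 m) or (y of tray in the frame of ledge below 0 m and y of plate in the frame of ledge between -0.14 and -0.12 m)) and x of plate in the frame of ledge between -0.035 and 0.02 m and z of plate in the frame of ledge between 0.046 and 0.054 m and angle between plate's own z axis and vertical below 0.05 rad and angle between the y axis of plate and the y axis of ledge, either way round below 0.17 rad and linear speed of plate below 0.01 m/s); the robot touches nothing.
It fails at once if the blank is lifted off the ledge (z of plate in the frame of ledge above 0.062 m).
It fails at once if the blank falls off the ledge (z of plate in the frame of ledge below 0.035 m).
It fails at once if a bystander (bar, cup, screwdriver, glue or tape) is moved more than 20 mm (distance of any of bar, cup, screwdriver, glue, tape from where it was at the start of the episode above 0.02 m).
It also fails if it takes over 40 s, if anything falls off the work surface, if the arm or the gripper's body presses on something with over 40 N, if the wrist force passes 120 N, or if a joint passes its speed limit or range.

ROBOT

A 6-joint arm with a two-finger parallel gripper is mounted at the origin on the work surface. World frame = base frame: x ahead of the robot, y to its left, z up, the work surface at z = 0. Lengths are in m, angles in rad, forces in N, time in s.
With the tool pointing down it reaches from about 0.375 to 0.925 m from the base axis. Payload 5.7 kg.
Tool frame: the origin (TCP) lies between the finger pads; the fingertips stand 17 mm ahead of it and the grasp point (between the pads) lies 2 mm behind it (robot.tip_extent is the distance from the TCP to the fingertips, in m); z points along the fingers, y is the line along which they close (so a half turn about z gives the same grasp; the last joint's range is limited). The gripper opens to 85 mm and grips with 20 to 120 N. Pads are 22 mm wide; open, the fingers measure 114 mm over their backs; the gripper's body (76 mm by 85 mm) begins 54 mm behind the grasp point. The pads swing forward as they close: fully open they stand 13 mm farther back than shut.
Start: joints at [-1.276, 0.359, 1.51, -0, 1.272, -0.115], TCP at [0.239, -0.55, 0.248] pointing down, gripper open.
Joint ranges: [-2.97, 2.97], [-1.01, 2.36], [0.21, 2.38], [-0.96, 4.11], [0.2, 2.71], [-2.98, 2.98]. Speed limits (rad/s): [2.39, 2.39, 3.14, 3.14, 3.14, 3.14].

INTERFACE

Orientations are given as a unit quaternion [x, y, z, w].
In Python, from cell import telemetry, vision, workorder, look_for, robot gives the robot as it stands.
- The arm moves only by the tool apply_moves, never from a script. Its argument "increments" is a list of rows, each a list of 7 numbers: the opening, from 0 (shut) to 1 (fully open), then the shift along the world's x, y, z each as a share of 600 mm, from -1 to 1, then the turn, a rotation vector about the world's x, y, z each as a share of 30 degrees, from -1 to 1. In form: [[gripper, dx, dy, dz, ax, ay, az], ...]. A call has 1 to 8 rows; each row shifts and turns the commanded pose from where the row before left it; what a row does not reach is not made up. A row lasts 1/8 s, in which the tool goes at most 62.5 mm and 10.7 degrees, less where a joint would pass 70% of its speed; a pose out of reach is approached as far as the arm can. A call with a number of a shift or a turn outside -1 to 1 is refused whole. A call with a gripper value outside its range is refused whole. The fingers move at their own pace and stop on an object; the grip force is fixed at half the most. Time passes only in rows, so rows that do not move let the fingers close. It gives the time, the measured TCP pose, the force, the opening and the grip force at its end, in the units of the state.
- telemetry.state(): the state, without advancing time (a new reading comes with each control period).
- vision.read_camera(name): name is "side" or "top"; returns a dict with "color" (480x640x3 uint8, red, green, blue), "fx", "fy", "cx", "cy" (pixels), "rvec" (rotation vector, rad) and "tvec" (3), from world to camera coordinates, as OpenCV has them. Camera axes: x right, y down, z forward; pixel columns grow to the right and rows downward; lengths in m; the calibration is good to about 2 mm. A picture is of the moment at which its call begins. There is no depth.
- workorder.finish_job(): hands the job in; it is judged then, once.
Trained networks look in a picture, given as the dict that the camera call returned (one of the last four; its "shot" number tells which), for a name from the list of things; names that differ only in an ending like _2 or _b are one class to them, and where a whole thing is asked for, a point or a joint stands for the part that bears it (a point fixed in the world has none). Each returns a list of dicts, best first, with "score" (0 to 1); they miss things now and then, are a little off and sometimes report something else, mostly with a low value. They report only what shows in the picture. A call takes as long as a camera call. They do not tell look-alikes from the thing itself.
- look_for(picture, name): "centre" ([x, y, z] in m, in world coordinates, good to about 4 mm: the middle of the surface that is visible of it).
The state is a dict: "time_s": time; "joint_pos": joint angles; "joint_vel": joint speeds; "tau": joint torques, N m; "tool_pos": TCP position; "tcp_rot": TCP orientation; "ft_force": force on the tool from outside, world axes, zero at the start; "torque": the same for the moment, N m; "finger_gap": finger opening in m; "finger_force": force on a finger pad.
Only numpy, scipy, OpenCV 4.12 (cv2) and the standard library are available. Lean on these libraries where they do the work, as an engineer would, in place of code of your own. Each camera call takes 0.05 s, during which the arm holds its last target. There are 200 camera calls.

## Working session

There is one attempt and no reset: what is moved stays moved. The work goes in short steps, Python scripts to look and compute and a tool call to move; the robot and the scene stay as the last step left them, time stands still between calls to the robot, and variables do not carry over. Pictures are saved under pics/ and viewed, at most 10 in all, crops included, and the job is handed in when it is done.

Besides the shell and the picture viewer there is one more tool, called after "Request:" in YAML: its name, and indented under it one key for each argument. apply_moves: Moves the arm, as the interface text tells. Shift numbers are shares of 600 mm and turn numbers shares of 30 degrees, none past 1 either way. Its arguments: {"type":"object","properties":{"increments":{"type":"array","items":{"type":"array","items":{"type":"number","minimum":-1,"maximum":1}}}},"required":["increments"]}

```bash
mkdir -p pics; python3 - <<'E'
from cell import telemetry, vision, look_for
import cv2
s=telemetry.state(); print(s['time_s'],s['tool_pos'],s['tcp_rot'],s['finger_gap'])
for c in ['top','side']:
    p=vision.read_camera(c); cv2.imwrite(f'pics/{c}1.png',p['color'][:,:,::-1])
    print(c,p['fx'],p['fy'],p['cx'],p['cy'],p['rvec'],p['tvec'])
    for n in ['ledge','plate','tray','vise','bar','cup','screwdriver','glue','tape']:
        print(n,[(round(d['score'],2),[round(float(v),3) for v in d['centre']]) for d in look_for(p,n)][:4])
E
```

```text
0.0 [ 0.23883103 -0.54970094  0.24744233] [ 9.79087183e-01  2.03438965e-01 -9.80427179e-05 -9.30249348e-04] 0.0853366914633429
top 497.7618051322766 497.7618051322766 314.01922598278395 236.63066865525704 [ 2.16087742 -2.18517928  0.05758619] [0.02731517 0.50353598 1.27917416]
ledge [(0.65, [0.583, 0.135, 0.048])]
plate [(0.92, [0.184, 0.322, 0.004]), (0.91, [0.58, -0.19, 0.009]), (0.8, [0.592, 0.057, 0.055]), (0.78, [0.432, 0.071, 0.005])]
tray [(0.66, [0.549, -0.432, 0.027])]
vise [(0.68, [0.557, 0.409, 0.057])]
bar [(0.45, [0.378, -0.025, 0.063])]
cup [(0.86, [0.348, 0.256, 0.027])]
screwdriver [(0.59, [0.391, -0.26, 0.019])]
glue [(0.69, [0.778, 0.175, 0.091])]
tape [(0.89, [0.775, -0.103, 0.025]), (0.68, [0.55, -0.434, 0.027])]
side 575.696352994006 575.696352994006 327.0943523073961 229.9761623313765 [ 1.9751452  -0.79987198  0.42898416] [-0.34890871  0.21984309  1.19708158]
ledge [(0.92, [0.576, 0.054, 0.052])]
plate [(0.85, [0.576, -0.175, 0.007]), (0.82, [0.584, 0.051, 0.052]), (0.67, [0.406, -0.145, 0.006]), (0.57, [0.232, 0.309, 0.001])]
tray [(0.8, [0.512, -0.441, 0.029])]
vise [(0.9, [0.585, 0.387, 0.047]), (0.42, [0.584, 0.054, 0.054]), (0.31, [0.343, 0.226, 0.046])]
bar [(0.52, [0.374, -0.032, 0.034])]
cup [(0.93, [0.34, 0.225, 0.044])]
screwdriver []
glue [(0.83, [0.778, 0.169, 0.069])]
tape [(0.94, [0.756, -0.102, 0.014]), (0.58, [0.585, 0.052, 0.057])]
```

View pics/top1.png

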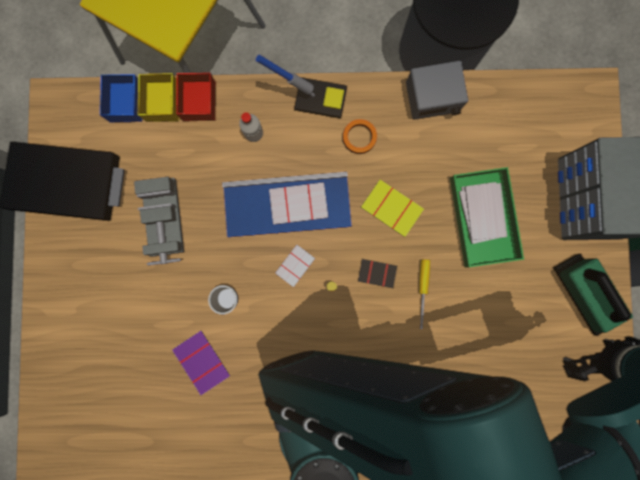

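View pics/side1.png

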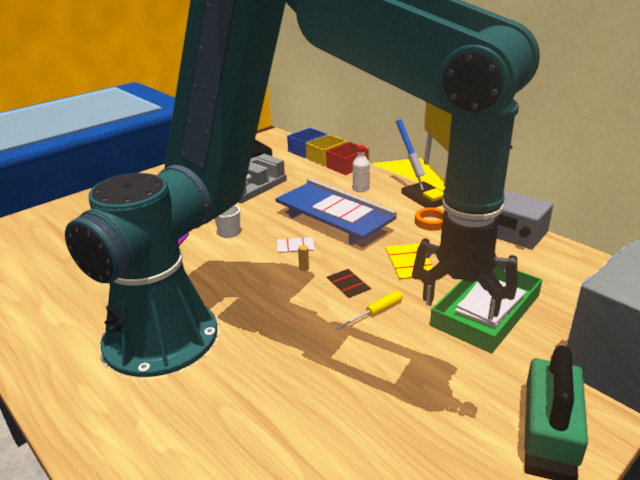

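The top view shows five candidate plates: white on the ledge (299,202), small white (295,266), yellow (393,207), black (378,273) and purple (201,362). I choose the larger white one, which lies on the ledge. The tray is at (487,217), to the right in the image (−y). Next I'll measure the ledge and plate outlines.

```bash
cat > h.py <<'E'
import numpy as np, cv2
from cell import vision
def to_world(p,px,z):
    R,_=cv2.Rodrigues(np.array(p['rvec'])); K=np.array([[p['fx'],0,p['cx']],[0,p['fy'],p['cy']],[0,0,1]])
    d=(R.T@np.linalg.inv(K)@np.c_[np.array(px,float).reshape(-1,2),np.ones(np.size(px)//2)].T).T
    c=-R.T@np.array(p['tvec']).ravel()
    return (c+d*((z-c[2])/d[:,2])[:,None])[:,:2]
def big(m,roi):
    k=np.zeros(m.shape,np.uint8); x0,y0,x1,y1=roi; k[y0:y1,x0:x1]=m[y0:y1,x0:x1]
    c=max(cv2.findContours(k,cv2.RETR_EXTERNAL,cv2.CHAIN_APPROX_NONE)[0],key=cv2.contourArea)
    return c[:,0]
def measure(name):
    p=vision.read_camera('top'); im=p['color']; hsv=cv2.cvtColor(im,cv2.COLOR_RGB2HSV)
    blue=cv2.inRange(hsv,(105,100,40),(130,255,255))
    roi=(205,165,440,250)
    L=to_world(p,big(blue,roi),0.05)
    red=cv2.inRange(hsv,(0,90,90),(8,255,255))|cv2.inRange(hsv,(170,90,90),(180,255,255)); white=cv2.inRange(hsv,(0,0,130),(180,50,255))
    pm=cv2.morphologyEx(cv2.morphologyEx(white|red,cv2.MORPH_OPEN,np.ones((3,3),np.uint8)),cv2.MORPH_CLOSE,np.ones((5,5),np.uint8))
    P=to_world(p,big(pm,(roi[0],178,roi[2],roi[3])),0.056)
    out={}
    for n,c in (('ledge',L),('plate',P)):
        r=cv2.minAreaRect((c*1000).astype(np.float32)); b=cv2.boxPoints(r)
        print(n,'centre',np.round(r[0],1),'size',np.round(r[1],1),'ang',round(r[2],1),'corners',np.round(b).tolist())
    n,lab,st,ce=cv2.connectedComponentsWithStats(red[roi[1]:roi[3],roi[0]:roi[2]])
    for i in range(1,n):
        if st[i,4]>25: print('red',st[i,4],np.round(to_world(p,ce[i]+[roi[0],roi[1]],.056)*1000))
    crop=im[150:260,200:440,::-1]; cv2.imwrite(name,cv2.resize(crop,None,fx=3.3,fy=3.3,interpolation=cv2.INTER_CUBIC))
E
python3 -c "
import h;h.measure('pics/crop1.png')"
```

```text
ledge centre [579.5  89.9] size [125.7 313.2] ang 4.1 corners [[506.0, 242.0], [528.0, -71.0], [653.0, -62.0], [631.0, 251.0]]
plate centre [595.2 119.6] size [117.  259.7] ang 4.3 corners [[527.0, 245.0], [547.0, -14.0], [663.0, -6.0], [644.0, 253.0]]
red 50 [[590.  31.]]
red 50 [[585.  91.]]
```

View pics/crop1.png

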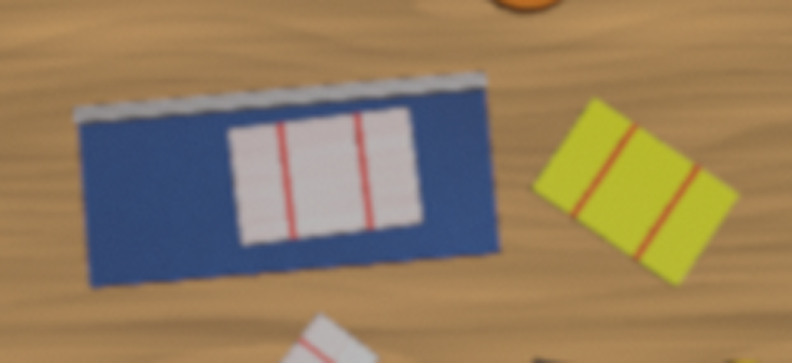

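The crop confirms the white blank with two red lines, with corners near crop pixels (229,128), (408,108), (423,221) and (242,244). The ledge yaw is about 4°, and its centre is about (0.585, 0.090). The blank is about 2° askew at ledge y≈−29 mm, so it needs to go about 100 mm toward −y. I'll go above the spot behind its trailing (+y) edge, with the finger line across the ledge.

Request:
apply_moves:
  increments:
    - [0.5, 0.0406, 0.0851, 0, 0, 0, 0.168]
    - [0.5, 0.0406, 0.0851, 0, 0, 0, 0.168]
    - [0.5, 0.0406, 0.0851, 0, 0, 0, 0.168]
    - [0.5, 0.0406, 0.0851, 0, 0, 0, 0.168]
    - [0.5, 0.0406, 0.0851, 0, 0, 0, 0.168]
    - [0.5, 0.0406, 0.0851, 0, 0, 0, 0.168]
    - [0.5, 0.0406, 0.0851, 0, 0, 0, 0.168]

```text
time_s: 1.92
tool_pos: [0.4102, -0.1913, 0.2486]
tcp_rot: [0.871, 0.492, 0.0, 0.0]
ft_force: [0.8, -0.4, -0.3]
finger_gap: 0.0427
finger_force: 0.0
```

Request:
apply_moves:
  increments:
    - [0.5, 0.0406, 0.0851, 0, 0, 0, 0.168]
    - [0.5, 0.0406, 0.0851, 0, 0, 0, 0.168]
    - [0.5, 0.0406, 0.0851, 0, 0, 0, 0.168]
    - [0.5, 0.0406, 0.0851, 0, 0, 0, 0.168]
    - [0.5, 0.0406, 0.0851, 0, 0, 0, 0.168]
    - [0.5, 0.0406, 0.0851, 0, 0, 0, 0.168]
    - [0.5, 0.0406, 0.0851, 0, 0, 0, 0.168]
    - [0.5, 0, 0, 0, 0, 0, 0]

```text
time_s: 2.92
tool_pos: [0.5816, 0.168, 0.2481]
tcp_rot: [0.68, 0.733, 0.001, 0.0]
ft_force: [-0.5, -0.2, -0.2]
finger_gap: 0.0424
finger_force: 0.0
```

```bash
python3 - <<'E'
from cell import robot,telemetry
from scipy.spatial.transform import Rotation as R
print({k:getattr(robot,k) for k in dir(robot) if not k.startswith('_')})
s=telemetry.state();print(s['time_s'],s['tool_pos'],R.from_quat(s['tcp_rot']).as_matrix().round(3),s['finger_gap'],s['ft_force'])
E
```

```text
{'PlanningError': <class 'cell.PlanningError'>, 'tip_extent': 0.017}
2.925 [0.58156776 0.16802757 0.24811252] [[-0.075  0.997  0.001]
 [ 0.997  0.075  0.001]
 [ 0.001  0.001 -1.   ]] 0.04241488488599567 [-0.46370336 -0.19660854 -0.19796142]
```

Request:
apply_moves:
  increments:
    - [0.5, 0, 0, -0.07, 0, 0, 0]
    - [0.5, 0, 0, -0.07, 0, 0, 0]
    - [0.5, 0, 0, -0.07, 0, 0, 0]
    - [0.5, 0, 0, -0.07, 0, 0, 0]
    - [0.5, 0, 0, -0.004, 0, 0, 0]
    - [0.5, 0, 0, 0, 0, 0, 0]

```text
time_s: 3.68
tool_pos: [0.5806, 0.164, 0.0789]
tcp_rot: [0.682, 0.731, 0.0, 0.0]
ft_force: [0.3, -0.2, 0.2]
finger_gap: 0.0427
finger_force: 0.0
```

Request:
apply_moves:
  increments:
    - [0.5, 0, 0, -0.005, 0, 0, 0]
    - [0.5, 0, 0, 0, 0, 0, 0]

```text
time_s: 3.92
tool_pos: [0.5809, 0.1646, 0.0762]
tcp_rot: [0.682, 0.732, 0.001, 0.001]
ft_force: [0.3, -0.0, -0.0]
finger_gap: 0.0429
finger_force: 0.0
```

```bash
python3 - <<'E'
from cell import vision
import cv2
p=vision.read_camera('side'); cv2.imwrite('pics/side2.png',cv2.resize(p['color'][150:270,240:420,::-1],None,fx=4,fy=4,interpolation=cv2.INTER_CUBIC))
E
```

```text
(no output)
```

View pics/side2.png

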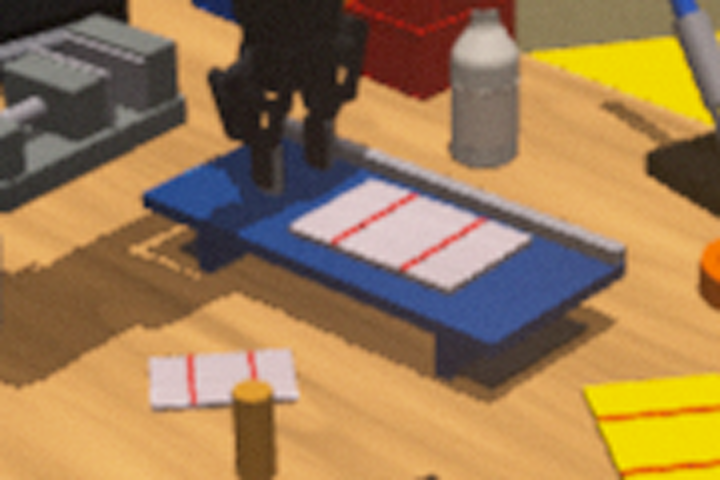

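The fingertips at crop (268,185) and (318,165) are above the ledge behind the blank's trailing edge (290,230)–(370,180), clear of the rail. I'll step down until they touch.

Request:
apply_moves:
  increments:
    - [0.5, 0, 0, -0.004, 0, 0, 0]
    - [0.5, 0, 0, -0.002, 0, 0, 0]
    - [0.5, 0, 0, 0, 0, 0, 0]

```text
time_s: 4.35
tool_pos: [0.5799, 0.1645, 0.0711]
tcp_rot: [0.682, 0.732, -0.0, -0.0]
ft_force: [0.8, 0.7, 0.2]
finger_gap: 0.0428
finger_force: 0.0
```

Request:
apply_moves:
  increments:
    - [0.5, 0, 0, -0.003, 0, 0, 0]
    - [0.5, 0, 0, 0, 0, 0, 0]

```text
time_s: 4.6
tool_pos: [0.58, 0.1645, 0.0693]
tcp_rot: [0.682, 0.732, -0.0, -0.0]
ft_force: [0.3, 0.6, -0.1]
finger_gap: 0.0426
finger_force: 0.0
```

Request:
apply_moves:
  increments:
    - [0.5, 0, 0, -0.003, 0, 0, 0]
    - [0.5, 0, 0, 0, 0, 0, 0]

```text
time_s: 4.85
tool_pos: [0.58, 0.1645, 0.0675]
tcp_rot: [0.682, 0.732, -0.0, -0.0]
ft_force: [-0.3, 0.1, -1.0]
finger_gap: 0.0426
finger_force: 0.0
```

Request:
apply_moves:
  increments:
    - [0.5, 0, 0, -0.002, 0, 0, 0]
    - [0.5, 0, 0, 0, 0, 0, 0]

```text
time_s: 5.1
tool_pos: [0.58, 0.1645, 0.0664]
tcp_rot: [0.682, 0.732, -0.0, -0.0]
ft_force: [-0.4, 0.7, 0.1]
finger_gap: 0.0424
finger_force: 0.0
```

Request:
apply_moves:
  increments:
    - [0.5, 0, 0, -0.002, 0, 0, 0]
    - [0.5, 0, 0, 0, 0, 0, 0]

```text
time_s: 5.35
tool_pos: [0.5801, 0.1646, 0.0653]
tcp_rot: [0.682, 0.732, -0.0, -0.0]
ft_force: [-0.4, 0.2, -0.2]
finger_gap: 0.0429
finger_force: 0.0
```

Request:
apply_moves:
  increments:
    - [0.5, 0, 0, -0.002, 0, 0, 0]
    - [0.5, 0, 0, 0, 0, 0, 0]

```text
time_s: 5.6
tool_pos: [0.5802, 0.1645, 0.0652]
tcp_rot: [0.682, 0.732, 0.0, 0.0]
ft_force: [-2.5, -0.1, 10.0]
finger_gap: 0.0429
finger_force: 4.9
```

Request:
apply_moves:
  increments:
    - [0.5, 0, 0, 0.005, 0, 0, 0]
    - [0.5, 0.0009, -0.0133, 0, 0, 0, 0]
    - [0.5, 0.0009, -0.0133, 0, 0, 0, 0]
    - [0.5, 0.0009, -0.0133, 0, 0, 0, 0]
    - [0.5, 0.0009, -0.0133, 0, 0, 0, 0]
    - [0.5, 0.0009, -0.0133, 0, 0, 0, 0]
    - [0.5, 0.0009, -0.0133, 0, 0, 0, 0]
    - [0.5, 0, 0, 0, 0, 0, 0]

```text
time_s: 6.6
tool_pos: [0.5834, 0.1159, 0.0671]
tcp_rot: [0.682, 0.731, -0.0, 0.0]
ft_force: [0.4, 0.1, 0.1]
finger_gap: 0.0424
finger_force: 0.0
```

```bash
python3 -c "
import h;h.measure('pics/crop2.png')"
```

```text
ledge centre [585.5   6.9] size [125.8 147.1] ang 3.7 corners [[518.0, 76.0], [528.0, -71.0], [653.0, -62.0], [643.0, 84.0]]
plate centre [587.7  21.2] size [ 92.6 112.9] ang 4.3 corners [[537.0, 74.0], [546.0, -38.0], [638.0, -32.0], [630.0, 81.0]]
red 53 [[590.   6.]]
red 51 [[587.  66.]]
```

View pics/crop2.png

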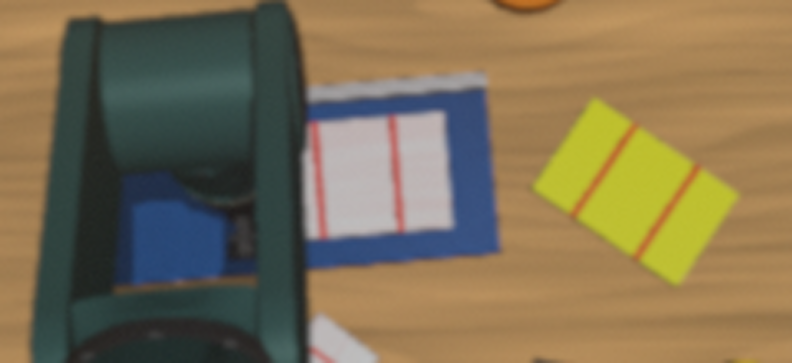

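The blank straightened and moved 25 mm. Its leading line in the crop is at x≈397, and the ledge end is at x≈492. About 75 mm remain, so I'll push most of that.

Request:
apply_moves:
  increments:
    - [0.5, 0.0009, -0.0133, 0, 0, 0, 0]
    - [0.5, 0.0009, -0.0133, 0, 0, 0, 0]
    - [0.5, 0.0009, -0.0133, 0, 0, 0, 0]
    - [0.5, 0.0009, -0.0133, 0, 0, 0, 0]
    - [0.5, 0.0009, -0.0133, 0, 0, 0, 0]
    - [0.5, 0.0009, -0.0133, 0, 0, 0, 0]
    - [0.5, 0.0009, -0.0133, 0, 0, 0, 0]
    - [0.5, 0.0009, -0.0133, 0, 0, 0, 0]

```text
time_s: 7.65
tool_pos: [0.5877, 0.0523, 0.0671]
tcp_rot: [0.682, 0.732, -0.0, -0.0]
ft_force: [1.1, 2.0, 0.4]
finger_gap: 0.0427
finger_force: 0.9
```

Request:
apply_moves:
  increments:
    - [0.5, 0.0005, -0.007, 0, 0, 0, 0]
    - [0.5, 0, 0, 0, 0, 0, 0]

```text
time_s: 7.9
tool_pos: [0.588, 0.048, 0.067]
tcp_rot: [0.682, 0.731, -0.0, 0.0]
ft_force: [-0.4, 0.9, -0.8]
finger_gap: 0.0428
finger_force: 0.0
```

```bash
python3 -c "
import h;h.measure('pics/crop3.png')"
```

```text
ledge centre [571.2 212.9] size [ 72.3 126.4] ang 89.9 corners [[508.0, 177.0], [634.0, 177.0], [634.0, 249.0], [508.0, 249.0]]
plate centre [592.3 -55.7] size [92.5 94.7] ang 2.1 corners [[544.0, -10.0], [548.0, -105.0], [640.0, -101.0], [637.0, -7.0]]
red 48 [[593. -62.]]
```

View pics/crop3.png

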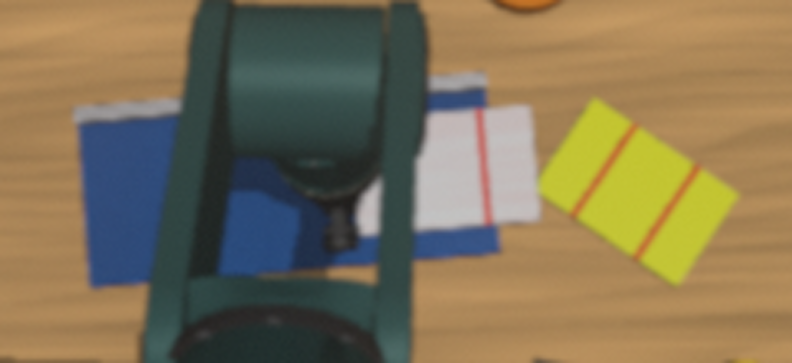

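The blank is straight. Its leading line, at crop (484,165), is about 7 mm short of the end at (492,165). I'll nudge it the last 7 mm, back off and retreat.

Request:
apply_moves:
  increments:
    - [0.5, 0.0004, -0.006, 0, 0, 0, 0]
    - [0.5, 0.0004, -0.0055, 0, 0, 0, 0]
    - [0.5, 0, 0, 0, 0, 0, 0]
    - [0.5, -0.001, 0.015, 0, 0, 0, 0]
    - [0.5, -0.001, 0.015, 0, 0, 0, 0]
    - [0.5, 0, 0, 0.07, 0, 0, 0]
    - [0.5, 0, 0, 0.1, 0, 0, 0]
    - [0.5, 0, 0, 0.1, 0, 0, 0]

```text
time_s: 8.95
tool_pos: [0.5867, 0.0606, 0.2305]
tcp_rot: [0.681, 0.732, -0.0, -0.0]
ft_force: [1.3, 0.9, -0.3]
finger_gap: 0.0429
finger_force: 0.0
```

Request:
apply_moves:
  increments:
    - [0.5, -0.04, -0.085, 0, 0, 0, 0]
    - [0.5, -0.04, -0.085, 0, 0, 0, 0]
    - [0.5, -0.04, -0.085, 0, 0, 0, 0]
    - [0.5, -0.04, -0.085, 0, 0, 0, 0]
    - [0.5, -0.04, -0.085, 0, 0, 0, 0]
    - [0.5, -0.04, -0.085, 0, 0, 0, 0]
    - [0.5, 0, -0.08, 0, 0, 0, 0]
    - [0.5, 0, 0, 0, 0, 0, 0]

```text
time_s: 9.95
tool_pos: [0.4436, -0.2973, 0.2293]
tcp_rot: [0.683, 0.73, -0.0, 0.001]
ft_force: [-0.9, 0.9, 0.4]
finger_gap: 0.0427
finger_force: 0.0
```

```bash
python3 -c "
import h;h.measure('pics/crop4.png')"
```

```text
ledge centre [579.6  90.5] size [125.8 311.9] ang 4.2 corners [[505.0, 241.0], [528.0, -70.0], [654.0, -60.0], [631.0, 251.0]]
plate centre [591.8 -37.8] size [ 92.8 141.2] ang 4.2 corners [[540.0, 29.0], [551.0, -112.0], [643.0, -105.0], [633.0, 36.0]]
red 51 [[598. -68.]]
red 45 [[590.  -8.]]
```

View pics/crop4.png

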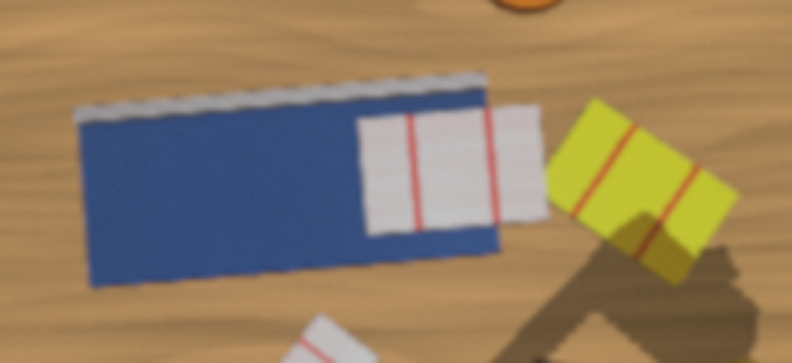

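The leading red line, at crop (491,165), is level with the ledge end at (492,165). By measurement the blank is at ledge y≈−129 mm and less than 1° askew, and the arm is clear. I'm handing the job in.

```bash
python3 -c "
from cell import workorder;print(workorder.finish_job())"
```

```text
the job is handed in; nothing more can be done
None
```

I pushed the blank along the ledge until its leading red line was level with the tray-side end (measured about 1 mm short, under 1° off straight), moved the arm clear and handed the job in; no verdict came back.

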